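Pack the gap of a mosaic glue-up jig and hold the clamp shut

ROBOT

A 6-joint arm with a two-finger parallel gripper is mounted at the origin on the work surface. World frame = base frame: x ahead of the robot, y to its left, z up, the work surface at z = 0. Lengths are in m, angles in rad, forces in N, time in s.
With the tool pointing down it reaches from about 0.375 to 0.9 m from the base axis. Payload 3.1 kg.
Tool frame: the origin (TCP) lies between the finger pads; the fingertips stand 11 mm ahead of it and the grasp point (between the pads) lies 8 mm behind it; z points along the fingers, y is the line along which they close (so a half turn about z gives the same grasp; the last joint's range is limited). The gripper opens to 87 mm and grips with 3 to 60 N. Pads are 19 mm wide; open, the fingers measure 117 mm over their backs; the gripper's body (75 mm by 190 mm) begins 51 mm behind the grasp point.
Start: joints at [-1.323, 0.527, 1.433, -0, 1.181, -0.178], TCP at [0.259, -0.569, 0.234] pointing down, gripper open.
Joint ranges: [-3.08, 3.08], [-0.75, 2.2], [0.22, 2.44], [-1.43, 4.57], [0, 2.65], [-2.85, 2.85]. Speed limits (rad/s): [2.79, 2.79, 3.14, 3.14, 3.14, 3.14].

INTERFACE

Orientations are given as a unit quaternion [x, y, z, w].
In Python, from rig import robot gives the robot as it stands.
- The arm moves only by the tool move_arm, never from a script. Its argument "moves" is text: rows parted by semicolons, each of 7 numbers parted by spaces: the shift along the tool's x, y, z in units of 100 mm (1.0 is 100 mm), then the turn, a rotation vector about the tool's x, y, z in units of 90 degrees (1.0 is 90 degrees), then the opening, from 0 (shut) to 1 (fully open). A call has 1 to 12 rows; each row is the pose to reach, as a shift and turn from the pose commanded when the call began, along the tool's axes at that moment; what a row does not reach only later rows make up. A row lasts 1/10 s, in which the tool goes at most 50 mm and 8.59 degrees, less where a joint would pass 70% of its speed; a pose out of reach is approached as far as the arm can. A call with a number of a shift or a turn outside -1 to 1 is refused whole. A call with a gripper value outside its range is refused whole. The fingers move at their own pace and stop on an object; "squeeze" is the grip in N (left out, the last holds). Time passes only in rows, so rows that repeat a pose let the fingers close. It gives the time, the measured TCP pose, the force, the opening and the grip force at its end, in the units of the state.
- robot.get_obs(): the state, without advancing time (a new reading comes with each control period).
- robot.camera(name): name is "scene" or "top" or "wrist"; returns a dict with "image" (480x640x3 uint8, red, green, blue), "intrinsics" (3x3 intrinsics, pixels), "extrinsics" (4x4, takes a point from world to camera coordinates). Camera axes: x right, y up, looking along -z (the intrinsics and any distortion apply to the point x, -y, -z); pixel columns grow to the right and rows downward; lengths in m; the calibration is good to about 2 mm. A picture is of the moment at which its call begins. There is no depth.
- robot.hand_in(): hands the job in; it is judged then, once.
The state is a dict: "time": time; "q": joint angles; "joint_velocities": joint speeds; "joint_torque": joint torques, N m; "position": TCP position; "tool_rot": TCP orientation; "ft_force": force on the tool from outside, world axes, zero at the start; "moment": the same for the moment, N m; "grip_width": finger opening in m; "grip_force": force on a finger pad.
Only numpy, scipy, OpenCV 4.12 (cv2) and the standard library are available. Lean on these libraries where they do the work, as an engineer would, in place of code of your own. Each camera call takes 0.05 s, during which the arm holds its last target. There are 200 camera calls.

TASK

The mosaic panel in the glue-up jig is too short for the clamp: stand orange spacers from the rack upright, side by side and square in the gap between the panel and the blue clamp jaw until the jaw, pushed towards the panel by its red paddle, closes firmly on the stack before it runs out of travel. Finish while holding: keep pushing the paddle so that jaw, spacers, panel and fence stay pressed tight together, and do not let go. Leave the panel lying flat and do not knock the other things on the table about.

Things in the scene. Friction and masses are not known exactly. Their poses are not given: they have to be found in the camera images.
- jig: Jig fixed to the table: aluminium bed 100 (x) x 345 (y) mm, top 12 mm above the table. Origin at table height on its centre line, under the open jaw's face. +y runs from the jaw over the gap to panel and fence (closing direction). Behind the jaw, y -50 to -127 mm, there is room for a hand (two guide rods there, up to 17 mm above the bed); then a 22 mm high block.
- jaw (a joint): Sliding clamp jaw of the jig, m. 0 = open (spring pushed back), grows as it is pushed along the jig's +y; hard stop at 0.032. A return spring pushes back with 3 N at 0 to 6 N at 0.032, so it opens again when let go. It weighs 0.3 kg.
- jaw_face (a point): Middle of the top edge of the blue jaw's flat pressing face (jaw 60 mm wide across the jig, 50 long, face 30 mm high above the bed); moves with the jaw.
- jaw_paddle (a point): Middle of the rear face of the red upright paddle on the jaw's rear end: push here along the jig's +y. The paddle is 50 mm wide across the jig, 12 thick, and reaches from the jaw to 71 mm above the bed; this point is 45 mm above the bed and 50 mm behind the pressing face.
- panel_edge (a point): Middle of the top edge of the mosaic panel's face towards the gap. The panel (loose, plywood faced with small tiles, 0.35 kg) is 80 across the jig x 90 long x 30 high, lies on the bed with its other end against the fence. The open gap runs from jaw_face to panel_edge along the jig's y, 53 to 79 mm with the jaw open.
- panel: The mosaic panel, origin under its centre, axes as the jig's.
- fence: Blue end block 100 x 20 x 45 mm, fixed across the bed behind the panel. Origin under its centre, on the bed.
- rack: Wooden rack fixed to the table, 60 (x) x 186 (y) mm: floor 6 mm thick, low cross walls up to 28 mm above the table make four slots 24 mm wide, 42 mm apart along its y, open at both x ends; one spacer stands in each. Origin under its centre.
- spacer1_center (a point): Orange flat spacer, loose, 0.07 kg: 50 wide (own x) x 20 thick (own y) x 80 high (own z), standing upright; the point is its centre, 40 mm above its foot. Take it from above by its 50 mm width. All four are alike.
- spacer2_center (a point): Orange flat spacer, loose, 0.07 kg: 50 wide (own x) x 20 thick (own y) x 80 high (own z), standing upright; the point is its centre, 40 mm above its foot. Take it from above by its 50 mm width. All four are alike.
- spacer3_center (a point): Orange flat spacer, loose, 0.07 kg: 50 wide (own x) x 20 thick (own y) x 80 high (own z), standing upright; the point is its centre, 40 mm above its foot. Take it from above by its 50 mm width. All four are alike.
- spacer4_center (a point): Orange flat spacer, loose, 0.07 kg: 50 wide (own x) x 20 thick (own y) x 80 high (own z), standing upright; the point is its centre, 40 mm above its foot. Take it from above by its 50 mm width. All four are alike.
- glue: Bystander, loose: white glue bottle with orange cap, 56 mm across, 160 high, origin under its centre.
- grout_jar: Bystander, loose: jar, 72 mm across, 90 high, origin under its centre.
- mug: Bystander, loose: blue mug, 76 mm across, 85 high, origin under its centre.
- brush: Bystander, loose: brush lying flat, origin under it.
- sponge: Bystander, loose: yellow sponge block 70 x 100 x 35, origin under its centre.
- tile_stack: Bystander, loose: stack of four stuck-together tiles, 75 x 75 x 29, origin under its centre.
- shard: Bystander, loose: piece of red-brown tile, about 65 x 35 x 8, lying flat, origin under it.
Things that resemble listed ones, but are neither listed nor needed, are in the scene too. Leave any pink or turquoise look-alike of the part that bears spacer4_center alone.

How it is judged:
By the outcome, as a careful person would: the job done as asked, in the order asked, and still so for the second after the job is handed in, while the arm keeps its last pose, push and grip.
It also fails if it takes over 72 s, if anything falls off the work surface, if the arm or the gripper's body presses on something with over 40 N, if the wrist force passes 120 N, or if a joint passes its speed limit or range.

## Working session

There is one attempt and no reset: what is moved stays moved. The work goes in short steps, Python scripts to look and compute and a tool call to move; the robot and the scene stay as the last step left them, time stands still between calls to the robot, and variables do not carry over. Pictures are saved under pics/ and viewed, at most 10 in all, crops included, and the job is handed in when it is done.

Besides the shell and the picture viewer there is one more tool, called after "Call:" as a command line: name --argument value ..., lists and objects as JSON in quotes. move_arm: Moves the arm, as the interface text tells. Shifts and turns lie within -1 to 1; 1 stands for 100 mm of shift or 90 degrees of turn. Its arguments: {"type":"object","properties":{"moves":{"type":"string"},"squeeze":{"type":"number"}},"required":["moves"]}

```bash
mkdir -p pics
cat > h.py <<'E'
import numpy as np, cv2
from rig import robot
from scipy.spatial.transform import Rotation as R
def cam(n):
    c=robot.camera(n); return c["image"],np.array(c["intrinsics"]),np.array(c["extrinsics"])
def ray(c,uv,z):
    _,K,E=c; d=np.linalg.inv(K)@[uv[0],uv[1],1]; d=np.array([d[0],-d[1],-d[2]])
    Rm,t=E[:3,:3],E[:3,3]; o=-Rm.T@t; d=Rm.T@d
    return o+d*(z-o[2])/d[2]
def proj(c,p):
    _,K,E=c; q=E[:3,:3]@np.array(p)+E[:3,3]; v=K@[q[0],-q[1],-q[2]]; return v[:2]/v[2]
def save(c,n): cv2.imwrite("pics/"+n,c[0][:,:,::-1])
E
python3 - <<'E'
from h import *
for n in("top","scene"):
    c=cam(n); save(c,n+".png"); print(n,c[1].tolist(),np.round(-c[2][:3,:3].T@c[2][:3,3],3))
o=robot.get_obs(); print(o)
E
```

```text
top [[482.56382934276, 0.0, 315.7093071924124], [0.0, 482.56382934276, 241.1885721637379], [0.0, 0.0, 1.0]] [ 0.405 -0.028  1.211]
scene [[454.5978044409778, 0.0, 316.34375784161983], [0.0, 454.5978044409778, 247.21992012727205], [0.0, 0.0, 1.0]] [ 1.463 -0.173  0.713]
{'time': 0.1, 'q': array([-1.32249594e+00,  5.28405869e-01,  1.43377928e+00, -2.79523884e-06,
        1.18138289e+00, -1.78516943e-01]), 'joint_velocities': array([-0.00133562, -0.00307411, -0.00354389, -0.0003133 , -0.00128245,
       -0.00042149]), 'joint_torque': array([-2.18959731e-04, -4.40985131e+01, -1.77149624e+01,  6.33526803e-02,
        5.34025335e-02, -5.51208052e-05]), 'position': array([ 0.25859211, -0.56829444,  0.23264776]), 'tool_rot': array([ 9.77314074e-01,  2.11792881e-01, -3.57471083e-05, -9.87050128e-04]), 'ft_force': array([-0.05738053,  0.16476884, -0.35017266]), 'moment': array([-0.05249205, -0.00284289,  0.0010185 ]), 'grip_force': 0.0, 'grip_width': 0.08704289722774683}
```

View pics/top.png

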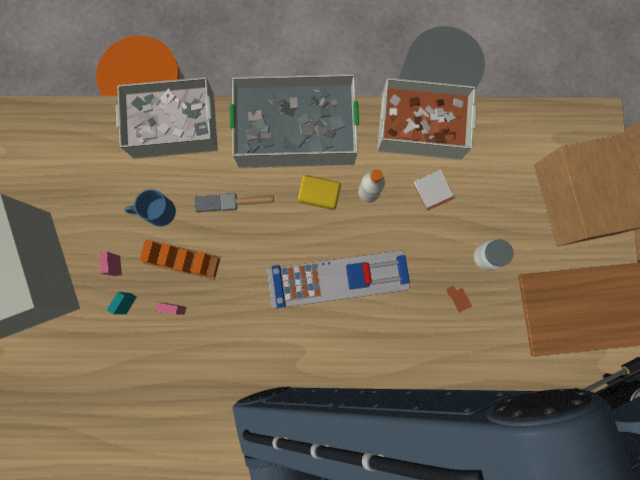

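View pics/scene.png

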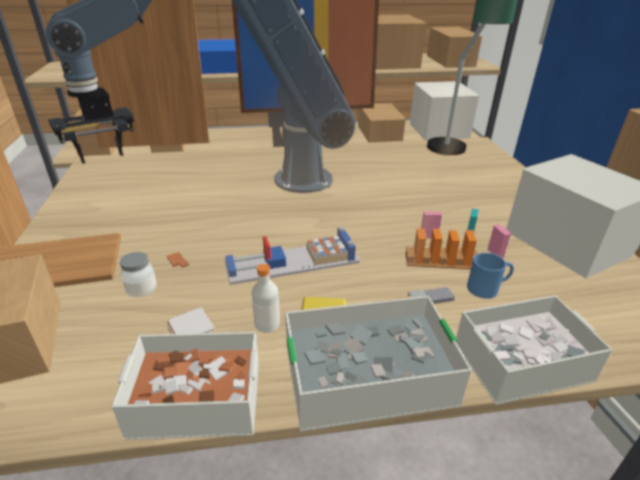

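Top view: the jig lies around (340,279), with the fence at (277,285), panel (300,282), jaw (358,275), paddle (367,272) and rear block (403,269). The rack with four spacers is around (180,258), and there are pink/turquoise look-alikes at (110,263), (121,302) and (170,308). The scene view agrees.

Run:
```python
from h import *
c=cam("top"); im=c[0]; hsv=cv2.cvtColor(im,cv2.COLOR_RGB2HSV)
def m(lo,hi,x0,y0,x1,y1,z,name,amin=15):
    k=cv2.inRange(hsv,lo,hi); kk=np.zeros_like(k); kk[y0:y1,x0:x1]=k[y0:y1,x0:x1]
    for t in cv2.findContours(kk,cv2.RETR_EXTERNAL,cv2.CHAIN_APPROX_NONE)[0]:
        if cv2.contourArea(t)<amin: continue
        r=cv2.minAreaRect(t); b=cv2.boxPoints(r)
        w=np.array([ray(c,p,z)[:2] for p in b]); print(name,np.round(r[0],1),np.round(w.mean(0),4),"corners",np.round(w,3).tolist())
m((100,120,60),(125,255,255),255,240,420,320,0.045,"blue")
m((0,170,120),(5,255,255),340,240,390,300,0.083,"red")
m((175,170,120),(180,255,255),340,240,390,300,0.083,"red")
m((5,200,190),(14,255,255),130,230,230,290,0.086,"orange",10)
print(hsv[250,152],hsv[262,188],hsv[268,200])
e=cam("wrist"); o=robot.get_obs(); T=R.from_quat(o["tool_rot"]).as_matrix(); E=e[2]
print("cam in tool",T.T@(-E[:3,:3].T@E[:3,3]-o["position"]),"\n",T.T@E[:3,:3].T, e[1][0,0])
x=im[230:330,120:430]; cv2.imwrite("pics/crop.png",cv2.resize(x[:,:,::-1],None,fx=2.58,fy=2.58,interpolation=cv2.INTER_CUBIC))
for p in[(180,258),(358,275),(330,280)]: print(ray(c,p,0.05))
```

```text
blue [280.7 303.9] [0.4293 0.0506] corners [[0.43, 0.062], [0.439, 0.044], [0.429, 0.039], [0.42, 0.057]]
blue [277.6 283.1] [0.4793 0.0586] corners [[0.52, 0.074], [0.522, 0.055], [0.439, 0.043], [0.436, 0.062]]
blue [357.5 275.2] [ 0.4986 -0.1342] corners [[0.524, -0.106], [0.531, -0.155], [0.473, -0.162], [0.466, -0.114]]
blue [402.6 269.2] [ 0.5133 -0.2439] corners [[0.545, -0.229], [0.548, -0.249], [0.482, -0.259], [0.479, -0.239]]
red [366.7 273. ] [ 0.5008 -0.1524] corners [[0.523, -0.144], [0.525, -0.155], [0.479, -0.161], [0.477, -0.15]]
[ 10 187  79] [ 12 214  74] [ 12 222 148]
cam in tool [ 0.07588777 -0.00022624 -0.15105769] 
 [[ 6.32520533e-04  9.62622287e-01  2.70846695e-01]
 [ 9.99999384e-01 -8.55879939e-04  7.06558232e-04]
 [ 9.11960954e-04  2.70846081e-01 -9.62622236e-01]] 408.91335396199014
[0.53891858 0.29503144 0.05      ]
[ 0.49859307 -0.13503726  0.05      ]
[ 0.48643216 -0.06753282  0.05      ]
```

View pics/crop.png

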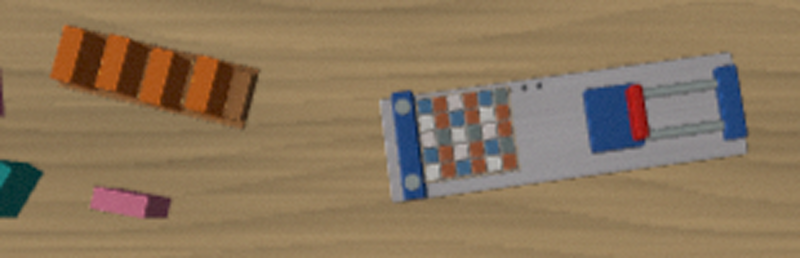

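Call:
move_arm --moves "1 -0.87 0 0 0 0 1;1 -0.87 0 0 0 0 1;1 -0.87 0 0 0 0 1;1 -0.87 0 0 0 0 1"

```text
time: 0.6
position: [0.3147, -0.4432, 0.2332]
tool_rot: [0.977, 0.214, 0.0, -0.002]
ft_force: [0.0, -0.2, -0.7]
grip_width: 0.0866
grip_force: 0.0
```

Call:
move_arm --moves "1 -0.87 0 0 0 0 1;1 -0.87 0 0 0 0 1;1 -0.87 0 0 0 0 1;1 -0.87 0 0 0 0 1"

```text
time: 1.0
position: [0.3693, -0.3242, 0.2334]
tool_rot: [0.977, 0.214, -0.0, -0.001]
ft_force: [-0.9, -0.1, 0.1]
grip_width: 0.0873
grip_force: 0.0
```

Call:
move_arm --moves "1 -0.87 0 0 0 0 1;1 -0.87 0 0 0 0 1;1 -0.87 0 0 0 0 1;1 -0.87 0 0 0 0 1"

```text
time: 1.4
position: [0.4247, -0.2053, 0.2336]
tool_rot: [0.977, 0.214, 0.0, -0.0]
ft_force: [0.1, -0.3, -0.8]
grip_width: 0.087
grip_force: 0.0
```

Call:
move_arm --moves "1 -0.87 0 0 0 -0.8 1;1 -0.87 0 0 0 -0.8 1;1 -0.87 0 0 0 -0.8 1;1 -0.87 0 0 0 -0.8 1;1 -0.87 0 0 0 -0.8 1;1 -0.87 0 0 0 -0.8 1;1 -0.87 0 0 0 -0.8 1;1 -0.87 0 0 0 -0.8 1;1 -0.87 0 0 0 -0.8 1;1 -0.87 0 0 0 -0.8 1"

```text
time: 2.4
position: [0.4796, -0.0888, 0.2336]
tool_rot: [0.667, 0.745, -0.0, 0.001]
ft_force: [0.0, 0.9, -0.4]
grip_width: 0.0874
grip_force: 0.0
```

Run:
```python
from h import *
import pickle
c=cam("wrist"); save(c,"w1.png"); pickle.dump(c,open("w1.pkl","wb"))
hsv=cv2.cvtColor(c[0],cv2.COLOR_RGB2HSV)
k=cv2.inRange(hsv,(100,130,50),(125,255,255))
for t in cv2.findContours(k,cv2.RETR_EXTERNAL,cv2.CHAIN_APPROX_NONE)[0]:
    if cv2.contourArea(t)>500: print(cv2.boundingRect(t))
```

```text
(299, 368, 69, 19)
```

View pics/w1.png

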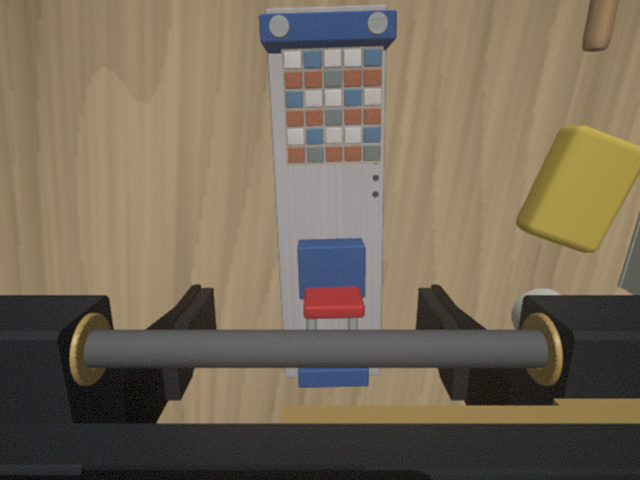

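Wrist view: panel's gap edge at row ≈163 (columns 287–381), jaw's front edge at row ≈240 (columns 298–364), red paddle at (333,300), fence at row 30.

Run:
```python
from h import *
import pickle
c=pickle.load(open("w1.pkl","rb")); im=c[0].astype(float)
g=cv2.GaussianBlur(c[0],(3,3),0).astype(float)
def edge(cols,r0,r1,ch=None):
    out=[]
    for u in cols:
        d=np.abs(np.diff(g[r0:r1,u],axis=0)).sum(1); i=d.argmax(); 
        s=d[max(0,i-1):i+2]; out.append((u+.5,r0+max(0,i-1)+(np.arange(len(s))*s).sum()/s.sum()+1.0))
    return np.array(out)
def fit(p,z,name):
    w=np.array([ray(c,q,z)[:2] for q in p]); vx,vy,x0,y0=cv2.fitLine(w.astype(np.float32),cv2.DIST_HUBER,0,.01,.01).ravel()
    print(name,"row",np.round(np.median(p[:,1]),1),"mean",np.round(w.mean(0),4),"angle",round(np.degrees(np.arctan2(vy,vx)),2)); return w
def edgec(rows,c0,c1):
    out=[]
    for v in rows:
        d=np.abs(np.diff(g[v,c0:c1],axis=0)).sum(1); i=d.argmax(); out.append((c0+i+1.,v+.5))
    return np.array(out)
fit(edge(range(302,362,3),228,250),.042,"jawfront")
fit(edge(range(290,380,3),155,172),.042,"paneledge top")
fit(edge(range(270,390,4),35,58),.042,"fence/panel")
fit(edgec(range(250,285,2),288,308),.042,"jawL"); fit(edgec(range(250,285,2),355,375),.042,"jawR")
fit(edgec(range(60,160,3),276,292),.042,"panL"); fit(edgec(range(60,160,3),376,386),.042,"panR")
fit(edgec(range(180,330,3),265,290),.012,"bedL"); fit(edgec(range(200,330,3),370,390),.012,"bedR")
for q in[(332,290),(303,290),(363,290)]: print("paddle top",ray(c,q,.083))
for u in (320,340): print(c[0][156:172,u].tolist()[::1])
```

```text
jawfront row 238.9 mean [ 0.4964 -0.1038] angle 8.07
paneledge top row 161.9 mean [ 0.491  -0.0385] angle 8.04
fence/panel row 48.0 mean [0.4762 0.0461] angle 8.32
jawL row 267.5 mean [ 0.4706 -0.1332] angle -81.19
jawR row 267.5 mean [ 0.5302 -0.1265] angle -83.8
panL row 110.0 mean [ 0.4477 -0.0027] angle -81.95
panR row 110.0 mean [0.5236 0.0058] angle -81.94
bedL row 254.0 mean [ 0.4517 -0.1332] angle -82.23
bedR row 265.0 mean [ 0.5498 -0.1332] angle -82.19
paddle top [ 0.49947289 -0.13458604  0.083     ]
paddle top [ 0.47665352 -0.13712698  0.083     ]
paddle top [ 0.52387041 -0.13186937  0.083     ]
[[110, 115, 112], [111, 118, 115], [111, 115, 112], [105, 111, 107], [103, 106, 103], [107, 110, 108], [130, 120, 114], [151, 142, 130], [158, 146, 132], [154, 148, 142], [158, 154, 153], [155, 150, 148], [157, 151, 150], [158, 154, 152], [157, 151, 150], [157, 151, 151]]
[[140, 92, 70], [137, 89, 70], [136, 91, 70], [142, 92, 70], [138, 94, 75], [133, 109, 98], [147, 139, 130], [156, 146, 132], [160, 150, 140], [160, 155, 153], [160, 157, 156], [161, 157, 156], [163, 159, 158], [160, 156, 154], [159, 153, 152], [159, 154, 153]]
```

Call:
move_arm --moves "0.9 0.24 0 0 0 0 1;0.9 0.24 0 0 0 0 1"

```text
time: 2.65
position: [0.4936, 0.0046, 0.2336]
tool_rot: [0.668, 0.744, 0.0, 0.001]
ft_force: [-0.2, 0.2, -0.2]
grip_width: 0.0873
grip_force: 0.0
```

Call:
move_arm --moves "0.9 0.24 0 0 0 0 1;0.9 0.24 0 0 0 0 1"

```text
time: 2.85
position: [0.5072, 0.0987, 0.2337]
tool_rot: [0.667, 0.745, 0.0, 0.0]
ft_force: [0.7, -0.1, -0.2]
grip_width: 0.0868
grip_force: 0.0
```

Call:
move_arm --moves "0.9 0.24 0 0 0 0 1;0.9 0.24 0 0 0 0 1"

```text
time: 3.05
position: [0.521, 0.1913, 0.2337]
tool_rot: [0.667, 0.745, 0.0, 0.001]
ft_force: [-0.1, -0.5, -0.5]
grip_width: 0.0871
grip_force: 0.0
```

Call:
move_arm --moves "0.8 0.24 0 0 0 0.21 1;0.8 0.24 0 0 0 0.21 1;0.8 0.24 0 0 0 0.21 1;0.8 0.24 0 0 0 0.21 1;0.8 0.24 0 0 0 0.21 1"

```text
time: 3.55
position: [0.5352, 0.2712, 0.2333]
tool_rot: [0.78, 0.626, -0.0, 0.0]
ft_force: [-0.5, 0.6, -0.5]
grip_width: 0.0872
grip_force: 0.0
```

Run:
```python
from h import *
import pickle
c=cam("wrist"); save(c,"w2.png"); pickle.dump(c,open("w2.pkl","wb"))
o=robot.get_obs(); print(o["q"],o["position"],o["tool_rot"])
```

```text
[ 2.82716971e-01  4.93809108e-01  1.49779995e+00 -3.44836724e-04
  1.15053255e+00  5.01094524e-01] [0.53511728 0.27094285 0.23333593] [ 7.79906544e-01  6.25895904e-01 -3.13850573e-04  4.01266771e-05]
```

View pics/w2.png

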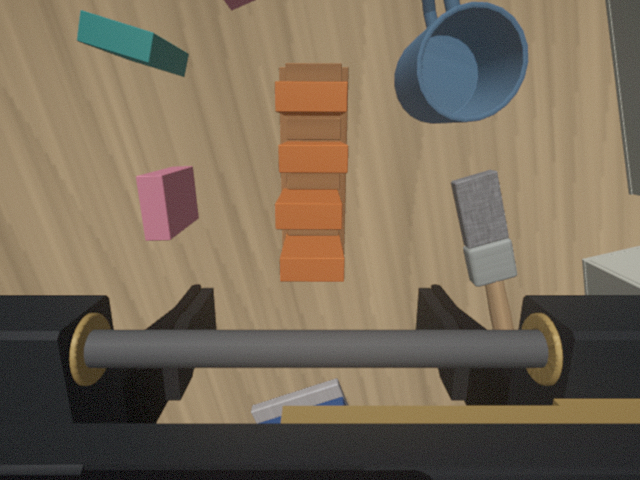

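Wrist view over the rack: spacer tops at about (312,97), (313,157), (308,216) and (312,269), nearly square to the tool. Turquoise at (130,40) and pink at (168,205) are left alone.

Run:
```python
from h import *
import pickle
c=pickle.load(open("w2.pkl","rb")); hsv=cv2.cvtColor(c[0],cv2.COLOR_RGB2HSV)
print(hsv[150:290:4,312].tolist())
for u0,u1,v0,v1 in[(260,360,70,122),(260,360,130,180),(260,360,185,238),(260,360,232,290)]:
    k=cv2.inRange(hsv[v0:v1,u0:u1],(5,195,150),(15,255,255))
    t=max(cv2.findContours(k,cv2.RETR_EXTERNAL,cv2.CHAIN_APPROX_NONE)[0],key=cv2.contourArea)
    ap=cv2.approxPolyDP(t,3,True).reshape(-1,2)+[u0,v0]; print(ap.tolist())
    print([np.round(ray(c,p+np.array([.5,.5]),.086)[:2],4).tolist() for p in ap])
```

```text
[[12, 163, 178], [12, 167, 179], [12, 167, 177], [12, 162, 178], [12, 166, 177], [12, 167, 177], [13, 125, 141], [15, 127, 147], [13, 131, 148], [15, 132, 143], [12, 166, 177], [12, 168, 179], [12, 167, 182], [12, 166, 187], [12, 169, 177], [13, 164, 179], [12, 168, 179], [12, 167, 177], [12, 164, 176], [13, 170, 176], [13, 125, 145], [13, 128, 138], [12, 168, 178], [12, 165, 181], [12, 177, 179], [12, 168, 181], [12, 166, 180], [13, 164, 190], [11, 167, 176], [12, 165, 176], [12, 167, 174], [12, 161, 179], [12, 169, 173], [17, 86, 163], [18, 78, 161]]Traceback (most recent call last):
  File "<stdin>", line 7, in <module>
ValueError: max() iterable argument is empty
```

Run:
```python
from h import *
import pickle
c=pickle.load(open("w2.pkl","rb")); hsv=cv2.cvtColor(c[0],cv2.COLOR_RGB2HSV)
k=cv2.inRange(hsv,(8,150,150),(16,255,255))
for v0,v1,a,b in[(130,180,145,168),(185,236,206,225),(232,290,261,277)]:
    s=k[v0:v1,255:365]>0
    bot=[(255+u+.5,v0+np.where(s[:,u])[0].max()+1.) for u in range(30,85,3)]
    w=np.array([ray(c,q,.086)[:2] for q in bot]); l=cv2.fitLine(w.astype(np.float32),cv2.DIST_HUBER,0,.01,.01).ravel()
    ang=np.arctan2(l[1],l[0]); d=np.array([np.cos(ang),np.sin(ang)]); d*=np.sign(d[0]); n=np.array([-d[1],d[0]])
    L=[];Rr=[]
    for v in range(a,b,2):
        x=np.where(k[v,255:365]>0)[0]+255; L.append(ray(c,(x.min(),v+.5),.086)[:2]@d); Rr.append(ray(c,(x.max()+1.,v+.5),.086)[:2]@d)
    m=np.median(L),np.median(Rr); ctr=d*np.mean(m)+n*(np.median(w@n)+.010)
    V=hsv[v0:v1,290:335,2].mean(1); 
    print("angle",round(np.degrees(np.arctan2(d[1],d[0])),2),"width",round(m[1]-m[0],4),"centre",np.round(ctr,4),"bright row",v0+V.argmax(),"botrow",np.median([q[1] for q in bot]))
    o=robot.get_obs(); T=R.from_quat(o["tool_rot"]).as_matrix(); print(" shift from TCP (tool)",T.T@(np.r_[ctr,.0]-o["position"]))
    print(" bright edge->depth", [round(float(ray(c,(312,v0+V.argmax()+.5),.086)[:2]@n-np.median(w@n)),4)])
```

```text
angle -12.73 width 0.049 centre [0.5467 0.3256] bright row 145 botrow 172.0
 shift from TCP (tool) [ 0.05603008 -0.00050386  0.2333059 ]
 bright edge->depth [0.0186]
angle -12.43 width 0.0491 centre [0.5344 0.2851] bright row 203 botrow 229.0
 shift from TCP (tool) [ 0.01374258 -0.00368091  0.23332978]
 bright edge->depth [0.0193]
angle -12.43 width 0.049 centre [0.5277 0.2439] bright row 258 botrow 281.0
 shift from TCP (tool) [-0.02783744 -0.00130452  0.23335144]
 bright edge->depth [0.0184]
```

Call:
move_arm --moves "-0.28 -0.01 0.4 0 0 0 1;-0.28 -0.01 0.8 0 0 0 1;-0.28 -0.01 0.8 0 0 0 1;-0.28 -0.01 0.8 0 0 0 1"

```text
time: 4.0
position: [0.5282, 0.2442, 0.1537]
tool_rot: [0.78, 0.626, -0.0, -0.0]
ft_force: [-0.4, -0.0, 0.7]
grip_width: 0.087
grip_force: 0.0
```

Call:
move_arm --moves "0 0 0.4 0 0 0 1;0 0 0.7 0 0 0 1;0 0 0.98 0 0 0 1;0 0 0.98 0 0 0 1;0 0 0.98 0 0 0 0.4;0 0 0.98 0 0 0 0.4;0 0 0.98 0 0 0 0.4;0 0 0.98 0 0 0 0.4;0 0 0.98 0 0 0 0.4;0 0 0.98 0 0 0 0.4;0 0 0.98 0 0 0 0.4" --squeeze 20

```text
time: 5.1
position: [0.5279, 0.245, 0.0561]
tool_rot: [0.78, 0.626, 0.0, 0.0]
ft_force: [-1.4, 0.1, 5.4]
grip_width: 0.0498
grip_force: 20.0
```

Call:
move_arm --moves "0 0 -0.4 0 0 0 0.4;0 0 -0.8 0 0 0 0.4;0 0 -1 0 0 0 0.4;0 0 -1 0 0 0 0.4"

```text
time: 5.5
position: [0.5301, 0.2455, 0.1586]
tool_rot: [0.78, 0.626, 0.003, 0.002]
ft_force: [0.7, 1.0, -0.3]
grip_width: 0.0499
grip_force: 20.0
```

Call:
move_arm --moves "-0.4 0.04 0 0 0 0 0.4;-0.8 0.08 0 0 0 0 0.4;-1 0.09 0 0 0 0 0.4"

```text
time: 5.8
position: [0.5133, 0.143, 0.1538]
tool_rot: [0.78, 0.626, -0.002, -0.001]
ft_force: [0.6, -0.3, -0.3]
grip_width: 0.0498
grip_force: 20.0
```

Call:
move_arm --moves "-0.4 0.04 0 0 0 0 0.4;-0.8 0.08 0 0 0 0 0.4;-1 0.09 0 0 0 0 0.4"

```text
time: 6.1
position: [0.5009, 0.0433, 0.1539]
tool_rot: [0.78, 0.626, -0.001, -0.001]
ft_force: [0.3, 0.8, -1.1]
grip_width: 0.0497
grip_force: 20.0
```

Call:
move_arm --moves "-0.4 0.04 0 0 0 -0.08 0.4;-0.8 0.08 0 0 0 -0.16 0.4;-1 0.1 0 0 0 -0.228 0.4;-1 0.1 0 0 0 -0.228 0.4;-1 0.1 0 0 0 -0.228 0.4;-1 0.1 0 0 0 -0.228 0.4"

```text
time: 6.7
position: [0.4899, -0.053, 0.1548]
tool_rot: [0.656, 0.755, -0.0, -0.001]
ft_force: [0.3, 0.2, -0.4]
grip_width: 0.0502
grip_force: 20.0
```

Run:
```python
from h import *
c=cam("wrist"); save(c,"w3.png")
o=robot.get_obs(); T=R.from_quat(o["tool_rot"]).as_matrix(); print(o["position"],o["ft_force"],T.T@(np.array([.4901,-.0555,.0626])-o["position"]),np.degrees(np.arctan2(T[1,0],T[0,0])))
```

```text
[ 0.49009768 -0.05288947  0.15498615] [-0.36334054  0.47606737 -1.11113161] [-0.00266598 -0.000253    0.09238422] 98.10675044049636
```

View pics/w3.png

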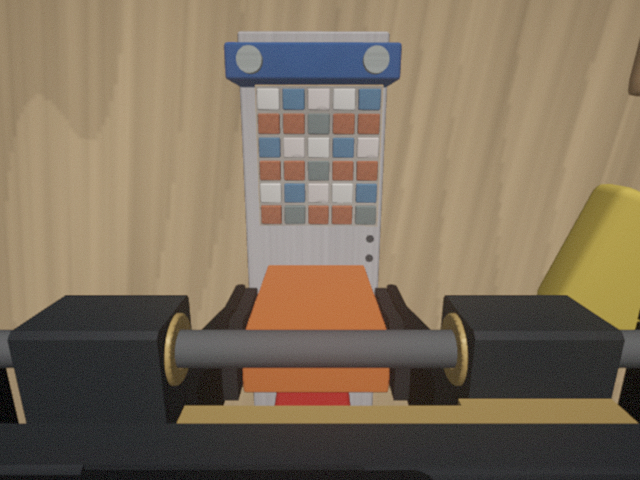

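Wrist view: the spacer is held square at (315,320), with the panel's gap edge at row ≈226 and its spot over the open bed.

Run:
```python
from h import *
c=cam("wrist"); g=c[0].astype(int)
for u in (272,318,343): print(u,g[218:236,u].sum(1).tolist())
y=np.array([-.1399,.9902]); x=np.array([.9902,.1399])
for v in (224,226,228): print(v,ray(c,(318,v),.042)[:2]@y)
for u in(260,377): print(ray(c,(u,215),.042)[:2]@x)
for v in (84,86,88): print(v,[round(ray(c,(318,v),z)[:2]@y,4) for z in(.042,.057)])
```

```text
272 [334, 331, 340, 338, 324, 330, 381, 436, 492, 487, 494, 493, 494, 496, 486, 492, 496, 480]
318 [325, 344, 333, 332, 333, 337, 383, 454, 478, 494, 492, 484, 483, 490, 493, 494, 490, 491]
343 [334, 327, 337, 338, 327, 343, 382, 463, 484, 487, 490, 492, 492, 489, 491, 492, 489, 486]
224 -0.10623342610175236
226 -0.10759117555723506
228 -0.10895260564446375
0.44271453979480346
0.5196914361612449
84 [np.float64(-0.0195), np.float64(-0.021)]
86 [np.float64(-0.0207), np.float64(-0.0221)]
88 [np.float64(-0.0218), np.float64(-0.0232)]
```

Call:
move_arm --moves "0 0 0.3 0 0 0 0.4;0 0 0.6 0 0 0 0.4;0 0 0.8 0 0 0 0.4;0 0 0.88 0 0 0 0.4;0 0 0.92 0 0 0 0.4;0 0 0.93 0 0 0 0.4;0 0 0.93 0 0 0 0.4"

```text
time: 7.5
position: [0.4912, -0.0541, 0.0632]
tool_rot: [0.655, 0.755, 0.0, 0.001]
ft_force: [0.1, -0.1, -0.3]
grip_width: 0.0498
grip_force: 20.0
```

Call:
move_arm --moves "0 0 0 0 0 0 0.7;0 0 0 0 0 0 0.8;0 0 0 0 0 0 1;0 0 0 0 0 0 1;0 0 0 0 0 0 1"

```text
time: 8.0
position: [0.4906, -0.0541, 0.0627]
tool_rot: [0.656, 0.755, 0.0, 0.0]
ft_force: [-0.7, 0.9, -0.4]
grip_width: 0.0815
grip_force: 0.0
```

Call:
move_arm --moves "0 0 -0.2 0 0 0 1;0 0 -0.5 0 0 0 1;0 0 -0.9 0 0 0 1;0 0 -0.93 0 0 0 1;0 0 -0.93 0 0 0 1"

```text
time: 8.5
position: [0.4911, -0.0542, 0.1566]
tool_rot: [0.656, 0.755, 0.001, 0.001]
ft_force: [-0.5, -0.4, -0.5]
grip_width: 0.0867
grip_force: 0.0
```

Run:
```python
from h import *
c=cam("wrist"); save(c,"w4.png"); print(robot.get_obs()["position"])
```

```text
[ 0.49022673 -0.05398266  0.15548865]
```

View pics/w4.png

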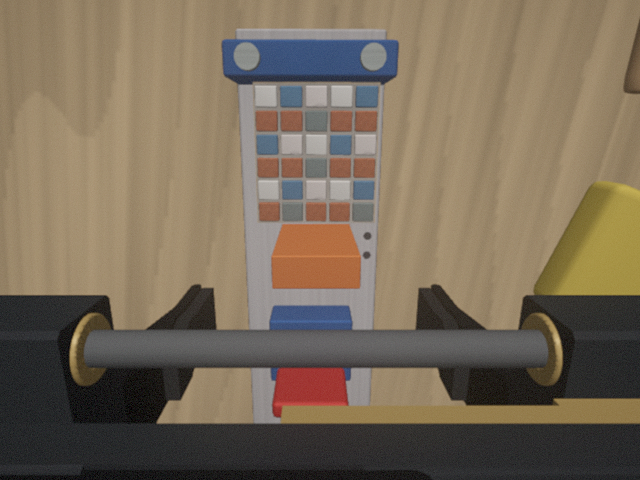

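The spacer stands square at (316,270), just clear of the panel. Next is the second spacer.

Call:
move_arm --moves "0.4 0.1 0 0 0 0 1;0.8 0.2 0 0 0 0 1;1 0.28 0 0 0 0 1"

```text
time: 8.85
position: [0.5022, 0.0512, 0.1537]
tool_rot: [0.655, 0.755, -0.001, -0.002]
ft_force: [-0.6, -0.2, 0.1]
grip_width: 0.0872
grip_force: 0.0
```

Call:
move_arm --moves "0.4 0.1 0 0 0 0 1;0.8 0.2 0 0 0 0 1;1 0.28 0 0 0 0 1"

```text
time: 9.15
position: [0.5162, 0.1544, 0.1535]
tool_rot: [0.655, 0.756, -0.001, -0.002]
ft_force: [0.1, 0.0, 0.8]
grip_width: 0.087
grip_force: 0.0
```

Call:
move_arm --moves "0.4 0.1 0 0 0 0 1;0.8 0.2 0 0 0 0 1;1 0.28 0 0 0 0 1"

```text
time: 9.45
position: [0.5301, 0.2574, 0.1533]
tool_rot: [0.655, 0.756, -0.001, -0.001]
ft_force: [-0.1, -0.5, 0.5]
grip_width: 0.0866
grip_force: 0.0
```

Call:
move_arm --moves "0.3 0.075 0 0 0 0.08 1;0.3 0.075 0 0 0 0.16 1;0.3 0.075 0 0 0 0.228 1;0.3 0.075 0 0 0 0.228 1;0.3 0.075 0 0 0 0.228 1"

```text
time: 9.95
position: [0.5339, 0.2851, 0.1539]
tool_rot: [0.779, 0.627, -0.001, -0.001]
ft_force: [-0.8, -0.8, 0.8]
grip_width: 0.0873
grip_force: 0.0
```

Run:
```python
from h import *
o=robot.get_obs(); T=R.from_quat(o["tool_rot"]).as_matrix(); print(o["position"],T.T@(np.array([.5344,.2855,.0556])-o["position"]),np.degrees(np.arctan2(T[1,0],T[0,0])))
c=cam("wrist"); hsv=cv2.cvtColor(c[0],cv2.COLOR_RGB2HSV); k=cv2.inRange(hsv,(8,150,150),(16,255,255))
for t in cv2.findContours(k,cv2.RETR_EXTERNAL,cv2.CHAIN_APPROX_NONE)[0]:
    if cv2.contourArea(t)>300:
        b=cv2.boundingRect(t); q=(b[0]+b[2]/2,b[1]+b[3]); print(b,ray(c,q,.086)+[.01*.2164,.01*.976,0])
```

```text
[0.53387127 0.28511751 0.15391165] [0.00064313 0.00070757 0.09830916] 77.67361348824818
(270, 221, 88, 63) [0.53402519 0.28517993 0.086     ]
(275, 163, 92, 49) [0.54670719 0.32528388 0.086     ]
(270, 91, 97, 41) [0.55423664 0.36662227 0.086     ]
```

Call:
move_arm --moves "0 0 0.4 0 0 0 1;0 0 0.8 0 0 0 1;0 0 0.98 0 0 0 1;0 0 0.98 0 0 0 1;0 0 0.98 0 0 0 0.4;0 0 0.98 0 0 0 0.4;0 0 0.98 0 0 0 0.4;0 0 0.98 0 0 0 0.4;0 0 0.98 0 0 0 0.4;0 0 0.98 0 0 0 0.4;0 0 0.98 0 0 0 0.4" --squeeze 20

```text
time: 11.1
position: [0.5348, 0.2857, 0.0581]
tool_rot: [0.78, 0.626, 0.0, 0.0]
ft_force: [-0.7, -0.4, 3.6]
grip_width: 0.0498
grip_force: 20.0
```

Call:
move_arm --moves "0 0 -0.4 0 0 0 0.4;0 0 -0.8 0 0 0 0.4;0 0 -1 0 0 0 0.4;0 0 -1 0 0 0 0.4"

```text
time: 11.5
position: [0.5371, 0.2863, 0.1609]
tool_rot: [0.78, 0.626, 0.004, 0.001]
ft_force: [0.7, 0.5, -1.2]
grip_width: 0.0496
grip_force: 20.0
```

Call:
move_arm --moves "-0.4 0.04 -0.1 0 0 0 0.4;-0.8 0.08 -0.3 0 0 0 0.4;-1 0.1 -0.3 0 0 0 0.4"

```text
time: 11.8
position: [0.5228, 0.1835, 0.1879]
tool_rot: [0.78, 0.626, -0.0, 0.001]
ft_force: [0.4, 0.8, -1.0]
grip_width: 0.0497
grip_force: 20.0
```

Call:
move_arm --moves "-0.4 0.04 0 0 0 0 0.4;-0.8 0.08 0 0 0 0 0.4;-1 0.1 0 0 0 0 0.4"

```text
time: 12.1
position: [0.5095, 0.0834, 0.1859]
tool_rot: [0.78, 0.626, -0.002, -0.001]
ft_force: [0.3, 0.7, -0.6]
grip_width: 0.0503
grip_force: 20.0
```

Call:
move_arm --moves "-0.4 0.04 0 0 0 0 0.4;-0.8 0.08 0 0 0 0 0.4;-1 0.1 0 0 0 0 0.4"

```text
time: 12.4
position: [0.4982, -0.0163, 0.186]
tool_rot: [0.78, 0.626, -0.001, -0.001]
ft_force: [0.5, 0.2, -0.6]
grip_width: 0.0498
grip_force: 20.0
```

Call:
move_arm --moves "-0.4 0.04 0 0 0 -0.08 0.4;-0.64 0.08 0 0 0 -0.16 0.4;-0.64 0.08 0 0 0 -0.227 0.4;-0.64 0.08 0 0 0 -0.227 0.4;-0.64 0.08 0 0 0 -0.227 0.4;-0.64 0.08 0 0 0 -0.227 0.4"

```text
time: 13.0
position: [0.493, -0.0774, 0.1869]
tool_rot: [0.656, 0.754, -0.0, -0.001]
ft_force: [0.4, -0.1, -0.7]
grip_width: 0.0497
grip_force: 20.0
```

Run:
```python
from h import *
o=robot.get_obs(); T=R.from_quat(o["tool_rot"]).as_matrix(); print(o["position"],T.T@(np.array([.4933,-.0780,.0625])-o["position"]),np.degrees(np.arctan2(T[1,0],T[0,0])))
```

```text
[ 0.49297973 -0.07741761  0.18690466] [-0.00072132  0.000397    0.12440371] 97.94987223480162
```

Call:
move_arm --moves "-0.01 0 0.3 0 0 0 0.4;-0.01 0 0.6 0 0 0 0.4;-0.01 0 0.9 0 0 0 0.4;-0.01 0 1 0 0 0 0.4;-0.01 0 1 0 0 0 0.4;-0.01 0 1 0 0 0 0.4"

```text
time: 13.6
position: [0.4942, -0.079, 0.0882]
tool_rot: [0.656, 0.755, 0.0, 0.001]
ft_force: [-0.5, -0.2, -0.6]
grip_width: 0.0501
grip_force: 20.0
```

Call:
move_arm --moves "0 0 0.1 0 0 0 0.4;0 0 0.16 0 0 0 0.4;0 0 0.2 0 0 0 0.4;0 0 0.22 0 0 0 0.4;0 0 0.23 0 0 0 0.4;0 0 0.23 0 0 0 0.4"

```text
time: 14.2
position: [0.4936, -0.0791, 0.0645]
tool_rot: [0.656, 0.755, -0.0, -0.0]
ft_force: [-0.5, -0.4, -1.6]
grip_width: 0.0497
grip_force: 20.0
```

Call:
move_arm --moves "0 0 0.01 0 0 0 0.4;0 0 0.015 0 0 0 0.4;0 0 0.015 0 0 0 0.4;0 0 0.015 0 0 0 0.7;0 0 0.015 0 0 0 0.8;0 0 0.015 0 0 0 1;0 0 0.015 0 0 0 1;0 0 0.015 0 0 0 1"

```text
time: 15.0
position: [0.4936, -0.0791, 0.0629]
tool_rot: [0.656, 0.755, -0.0, -0.0]
ft_force: [-0.1, 0.5, 0.3]
grip_width: 0.0817
grip_force: 0.0
```

Call:
move_arm --moves "0 0 -0.2 0 0 0 1;0 0 -0.5 0 0 0 1;0 0 -0.9 0 0 0 1;0 0 -1 0 0 0 1;0 0 -1 0 0 0 1"

```text
time: 15.5
position: [0.4947, -0.0795, 0.1646]
tool_rot: [0.656, 0.755, 0.001, 0.002]
ft_force: [-1.0, -0.6, 0.1]
grip_width: 0.0871
grip_force: 0.0
```

Run:
```python
from h import *
c=cam("wrist"); save(c,"w5.png"); print(robot.get_obs()["position"])
```

```text
[ 0.49360456 -0.07914344  0.16325089]
```

View pics/w5.png

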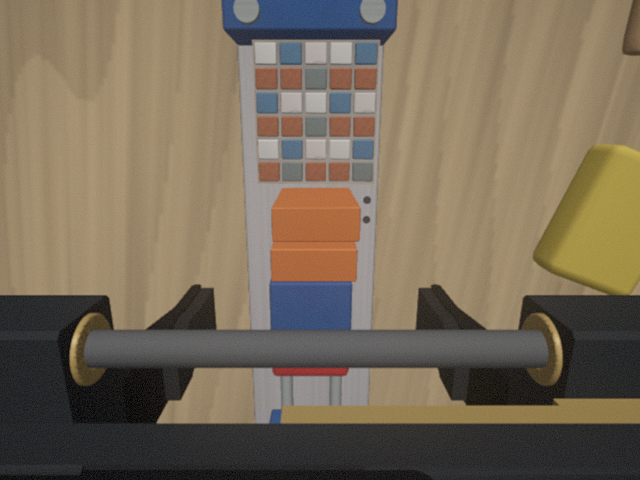

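Wrist view: both spacers stand side by side at (315,222) and (314,262), square, with the jaw at (311,305) and the paddle at (311,370). I'll go behind the paddle with closed fingers.

Call:
move_arm --moves "-0.4 0 0 0 0 0 0.4;-0.8 0 0 0 0 0 0;-1 0 0 0 0 0 0;-1 0 0 0 0 0 0;-1 0 0 0 0 0 0;-1 0 0 0 0 0 0;-1 0 0 0 0 0 0;-1 0 0 0 0 0 0"

```text
time: 16.35
position: [0.5072, -0.177, 0.1629]
tool_rot: [0.656, 0.755, -0.0, -0.0]
ft_force: [0.9, -0.6, -0.1]
grip_width: 0.031
grip_force: 0.0
```

Call:
move_arm --moves "-0.04 0 0 0 0 0 0;-0.04 0 0.3 0 0 0 0;-0.04 0 0.6 0 0 0 0;-0.04 0 0.8 0 0 0 0;-0.04 0 0.95 0 0 0 0;-0.04 0 1 0 0 0 0;-0.04 0 1 0 0 0 0;-0.04 0 1 0 0 0 0"

```text
time: 17.15
position: [0.5086, -0.1824, 0.0637]
tool_rot: [0.656, 0.755, 0.0, 0.001]
ft_force: [0.2, -0.5, -0.8]
grip_width: 0.0003
grip_force: 0.0
```

Run:
```python
from h import *
o=robot.get_obs(); p=o["position"]; print(p,p[:2]@[-.1399,.9902],p[:2]@[.9902,.1399],o["ft_force"],o["grip_width"])
```

```text
[ 0.50857373 -0.18238877  0.063706  ] -0.2517508246038923 0.4780735179350225 [ 0.23624936 -0.46322413 -0.78124336] 0.0003066436301588554
```

Call:
move_arm --moves "0 0 0.06 0 0 0 0;0.05 0 0.08 0 0 0 0;0.1 0 0.08 0 0 0 0;0.13 0 0.08 0 0 0 0;0.16 0 0.08 0 0 0 0;0.18 0 0.08 0 0 0 0;0.2 0 0.08 0 0 0 0;0.22 0 0.08 0 0 0 0;0.24 0 0.08 0 0 0 0;0.25 0 0.08 0 0 0 0;0.25 0 0.08 0 0 0 0" --squeeze 20

```text
time: 18.25
position: [0.5045, -0.1575, 0.0551]
tool_rot: [0.656, 0.755, -0.0, 0.0]
ft_force: [-1.5, -3.9, -1.8]
grip_width: 0.0006
grip_force: 2.1
```

Call:
move_arm --moves "0.01 0 0 0 0 0 0;0.02 0 0 0 0 0 0;0.03 0 0 0 0 0 0;0.04 0 0 0 0 0 0;0.05 0 0 0 0 0 0;0.06 0 0 0 0 0 0;0.07 0 0 0 0 0 0;0.08 0 0 0 0 0 0;0.08 0 0 0 0 0 0;0.08 0 0 0 0 0 0"

```text
time: 19.25
position: [0.5034, -0.1499, 0.0551]
tool_rot: [0.656, 0.755, -0.0, 0.0]
ft_force: [-2.9, -4.6, -1.3]
grip_width: 0.0003
grip_force: 2.6
```

Run:
```python
from h import *
o=robot.get_obs(); p=o["position"]; print(p,p[:2]@[-.1399,.9902],o["ft_force"])
save(cam("scene"),"s6.png");
```

```text
[ 0.50343536 -0.14992311  0.0550938 ] -0.21888446620403412 [-2.85632641 -4.58781792 -1.33138387]
```

Call:
move_arm --moves "0.01 0 0 0 0 0 0;0.02 0 0 0 0 0 0;0.03 0 0 0 0 0 0;0.04 0 0 0 0 0 0;0.05 0 0 0 0 0 0;0.05 0 0 0 0 0 0"

```text
time: 19.9
position: [0.5028, -0.1453, 0.0551]
tool_rot: [0.656, 0.755, -0.0, 0.0]
ft_force: [-1.9, -6.9, -2.5]
grip_width: 0.0001
grip_force: 3.2
```

Call:
move_arm --moves "0.01 0 0 0 0 0 0;0.02 0 0 0 0 0 0;0.03 0 0 0 0 0 0;0.03 0 0 0 0 0 0"

```text
time: 20.3
position: [0.5024, -0.1424, 0.0551]
tool_rot: [0.656, 0.755, -0.0, 0.001]
ft_force: [-2.2, -6.0, -1.9]
grip_width: 0.0006
grip_force: 3.3
```

Call:
move_arm --moves "0.01 0 0 0 0 0 0;0.02 0 0 0 0 0 0;0.02 0 0 0 0 0 0;0.02 0 0 0 0 0 0"

```text
time: 20.7
position: [0.5024, -0.1417, 0.0552]
tool_rot: [0.656, 0.755, -0.001, 0.001]
ft_force: [-3.4, -11.2, -3.0]
grip_width: 0.0004
grip_force: 5.4
```

Call:
move_arm --moves "0.01 0 0 0 0 0 0;0.02 0 0 0 0 0 0;0.02 0 0 0 0 0 0;0.02 0 0 0 0 0 0"

```text
time: 21.1
position: [0.5024, -0.1417, 0.0552]
tool_rot: [0.655, 0.755, -0.002, 0.003]
ft_force: [-5.4, -18.0, -4.6]
grip_width: 0.0003
grip_force: 8.5
```

Run:
```python
from h import *
c=cam("wrist"); save(c,"w7.png"); s=cam("scene"); save(s,"s7.png")
a=cv2.resize(s[0][200:300,200:380],(396*2-0,440))[:, :]; b=c[0]
cv2.imwrite("pics/both.png",cv2.resize(np.hstack([cv2.resize(a,(640,480)),b]),(800,300))[:,:,::-1])
```

```text
(no output)
```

View pics/both.png

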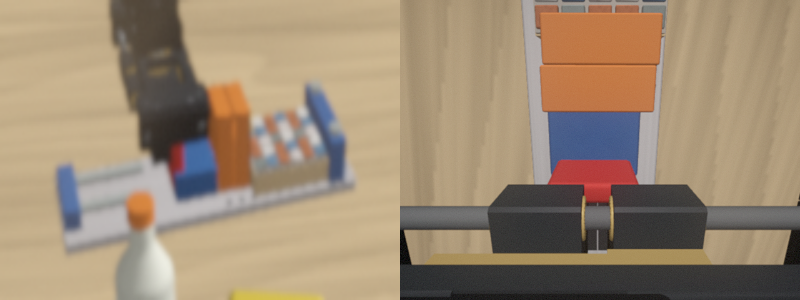

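The scene crop shows jaw, two upright spacers, panel and fence pressed together with the panel flat. The wrist view shows both spacers square. I'll press a little firmer and check that it holds steady.

Call:
move_arm --moves "0.01 0 0 0 0 0 0;0.015 0 0 0 0 0 0;0.015 0 0 0 0 0 0;0.015 0 0 0 0 0 0;0.015 0 0 0 0 0 0;0.015 0 0 0 0 0 0;0.015 0 0 0 0 0 0;0.015 0 0 0 0 0 0"

```text
time: 22.0
position: [0.5025, -0.1416, 0.0553]
tool_rot: [0.655, 0.756, -0.002, 0.003]
ft_force: [-5.7, -23.1, -4.6]
grip_width: 0.0
grip_force: 10.8
```

```bash
python3 -c "
from h import *
print(robot.hand_in())"
```

```text
the job is handed in; nothing more can be done
None
```

I stood two spacers upright and square in the gap, and the jaw is closed on them after an estimated 21 mm of its 32 mm travel. The arm is still pushing the paddle with about 24 N, the panel was lying flat in the last picture, and I handed the job in at 22 s.

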